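# Clear the sanding station: bottle to its cell, ear defenders on the rail

### The arm

A 6-joint arm with a two-finger parallel gripper is mounted at the origin on the work surface. World frame = base frame: x ahead of the robot, y to its left, z up, the work surface at z = 0. Lengths are in m, angles in rad, forces in N, time in s.
With the tool pointing down it reaches from about 0.3 to 1 m from the base axis. Payload 5.1 kg.
Tool frame: the origin (TCP) lies between the finger pads; the fingertips stand 14 mm ahead of it and the grasp point (between the pads) lies 5 mm behind it; z points along the fingers, y is the line along which they close (so a half turn about z gives the same grasp; the last joint's range is limited). The gripper opens to 95 mm and grips with 3 to 60 N. Pads are 20 mm wide; open, the fingers measure 119 mm over their backs; the gripper's body (75 mm by 180 mm) begins 59 mm behind the grasp point.
Start: joints at [1.165, 0.124, 1.65, -0, 1.367, -0.083], TCP at [0.206, 0.616, 0.201] pointing down, gripper open.
Joint ranges: [-2.61, 2.61], [-1.02, 2.33], [0.03, 2.71], [-1.35, 4.49], [0.32, 2.68], [-2.91, 2.91]. Speed limits (rad/s): [2.57, 2.57, 3.14, 3.14, 3.14, 3.14].

### API

Orientations are given as a unit quaternion [x, y, z, w].
In Python, from plant import observe, read_camera, finish_job gives the robot as it stands. The module is installed in compiled form; this text tells all that it offers.
- The arm moves only by the shell command python3 -m pendant 'ROWS' [OPENING] [FORCE]. ROWS is JSON, a list that holds one entry, the list of rows, each a list of 6 numbers: the shift along the tool's x, y, z normalised to -1 to 1, where 1 is 0.75 m, then the turn, a rotation vector about the tool's x, y, z normalised to -1 to 1, where 1 is 45 degrees. A call has 1 to 12 rows; each row is the pose to reach, as a shift and turn from the pose commanded when the call began, along the tool's axes at that moment; what a row does not reach only later rows make up. A row lasts 1/8 s, in which the tool goes at most 62.5 mm and 10.7 degrees, less where a joint would pass 70% of its speed; a pose out of reach is approached as far as the arm can. A call with a number of a shift or a turn outside -1 to 1 is refused whole. A call with a gripper value outside its range is refused whole. OPENING is the opening, from 0 (shut) to 1 (fully open), set as the call begins (- or left out, the last holds). The fingers move at their own pace and stop on an object; FORCE is the grip in N (left out, the last holds). Time passes only in rows, so rows that repeat a pose let the fingers close. It gives the time, the measured TCP pose, the force, the opening and the grip force at its end, in the units of the state.
- observe(): the state, without advancing time (a new reading comes with each control period).
- read_camera(name): name is "scene" or "top" or "wrist"; returns a dict with "color" (400x640x3 uint8, red, green, blue), "z_map" (400x640 float32, m along the optical axis (not along the pixel's ray), 0 where there is no reading), "fx", "fy", "cx", "cy" (pixels), "R" (3x3) and "t" (3): a world point X has camera coordinates R X + t. Camera axes: x right, y down, z forward; pixel columns grow to the right and rows downward; lengths in m; the calibration is good to about 2 mm. A picture is of the moment at which its call begins.
- finish_job(): hands the job in; it is judged then, once.
The state is a dict: "clock": time; "qpos": joint angles; "qvel": joint speeds; "effort": joint torques, N m; "eef_pos": TCP position; "ee_rot": TCP orientation; "wrist_force": force on the tool from outside, world axes, zero at the start; "wrist_torque": the same for the moment, N m; "width": finger opening in m; "grasp_force": force on a finger pad.
Only numpy, scipy, OpenCV 4.12 (cv2) and the standard library are available. Lean on these libraries where they do the work, as an engineer would, in place of code of your own. Each camera call takes 0.05 s, during which the arm holds its last target. There are 200 camera calls.

### The job

Clear this place at the sanding bench: first stand the polish bottle upright in the one free cell of the divided crate, since it is in the way, then take the ear defenders from under the lamp and hang them by the headband on the bar of the hanging stand, level and square across the bare part of the bar with one cup on each side. Let each thing down rather than dropping it, do not bump the lamp, and leave everything else where it is.

Things in the scene. Friction and masses are not known exactly. Their poses are not given: they have to be found in the camera images.
- bottle: White plastic polish bottle, 172 mm tall, standing in front (robot side) of the ear defenders; round body 54 mm diameter up to 105 mm height, tapering to a neck, then a round grey cap 32 mm diameter from 138 to 172 mm height, by which it can be gripped. Origin at the centre of its underside, z up. About 0.25 kg.
- pad: Thin black rubber disc, 64 mm diameter, 3 mm thick, fixed on the floor of the crate's free cell, at the cell's centre. Origin at the centre of its underside (5 mm above the table). The bottle goes on it.
- crate: Blue plastic crate fixed to the table, 171 mm square, 85 mm tall outside, divided 2 by 2 into square cells 78 mm wide inside; walls, floor and dividers 5 mm thick, dividers as tall as the walls. Origin at the centre of its underside; x and y along its sides; cell centres at +-41.5 mm. Three cells hold tins, one is free.
- muffs: Ear defenders standing on two grey cups. Stiff black headband: half circle in the x-z plane about height 85 mm, outer radius 75, inner 69 mm (top at 160), strap 24 mm wide (along y), 6 thick. Cups 64 mm wide in y, 44 to 70 mm either side in x, 80 tall; cushions reach in to 27 mm from the middle. 0.24 kg. Origin on the ground midway between the cups, z up, robot-side cup at -x.
- band (a point): Point of the ear defenders at the middle of the underside of the headband's top, 154 mm above the origin of muffs; axes as muffs.
- rail: Hanging stand, fixed: level round steel bar along its y, 16 mm diameter, axis 175 mm above the table, from its post (y = -125 mm, 25 mm square, 195 tall, base plate 110 x 80 x 12) to a free end at y = +110. A tape roll, 96 mm diameter, is fixed on the bar at y -78 to -56, reaching 78 mm below the axis; beyond it the bar is bare. Origin on the table under the bar, x away from the robot.
- rail_mid (a point): Point on the axis of the stand's bar, 175 mm above the table, at the middle of the bare part (80 mm from the free end); axes as rail.
- lamp: Bench lamp, fixed, right above the ear defenders: flat head at x -45 to +40 mm, y +-150 mm, underside 261 and top 290 mm above the table, carried by level arms at head height from two rear posts, 25 mm square, at x = +210, y = +-130. Origin on the table below the head; x away from the robot, y along the head.
- tin_a: Tin 62 mm diameter, 92 mm tall, standing in a cell of the crate; origin at the centre of its underside. Leave alone.
- tin_b: Tin 58 mm diameter, 98 mm tall, standing in a cell of the crate; origin at the centre of its underside. Leave alone.
- tin_c: Tin 54 mm diameter, 86 mm tall, standing in a cell of the crate; origin at the centre of its underside. Leave alone.
- tape_big: Roll of paper tape lying flat, 104 mm diameter, 36 mm tall; origin at the centre of its underside. Leave alone.
- grinder: Pen grinder lying on the table, 220 mm long along its x axis (from -90 to +130 mm), 30 mm thick; origin under it. Leave alone.
- frame: Clear plastic frame lying flat, 110 x 90 x 8 mm; origin at the centre of its underside. Leave alone.
Things that resemble listed ones, but are neither listed nor needed, are in the scene too. What is shaped like the muffs but orange is not meant.

How it is judged:
On the way, in this order (a step that is already met when the one before it is completed fails the run):
1. the bottle stands upright on the pad in the free cell, let go (horizontal distance between bottle and pad below 0.02 m and z of bottle in the frame of pad between -0.003 and 0.012 m and angle between bottle's own z axis and vertical below 0.12 rad and contact force between the fingers and bottle below 0.1 N), for 0.2 s.
2. the ear defenders hang by the headband on the bar, let go (x of band in the frame of rail_mid between -0.025 and 0.025 m and y of band in the frame of rail_mid between -0.07 and 0.07 m and z of band in the frame of rail_mid between 0 and 0.016 m and angle between muffs's own z axis and vertical below 0.3 rad and angle between the x axis of muffs and the x axis of rail, either way round below 0.45 rad and contact force between muffs and rail above 0.5 N and contact force between the fingers and muffs below 0.1 N), for 0.2 s.
At the end, for the whole second after the job is handed in: Bottle upright (0.12 rad) on the pad in the free cell, within 20 mm of its centre; ear defenders hanging with the band's top resting on the bar within 25 mm across and 70 mm along it from the middle of its bare part, upright (0.3 rad), square to the bar (0.45 rad); both still (horizontal distance between bottle and pad below 0.02 m and z of bottle in the frame of pad between -0.003 and 0.012 m and angle between bottle's own z axis and vertical below 0.12 rad and x of band in the frame of rail_mid between -0.025 and 0.025 m and y of band in the frame of rail_mid between -0.07 and 0.07 m and z of band in the frame of rail_mid between 0 and 0.016 m and angle between muffs's own z axis and vertical below 0.3 rad and angle between the x axis of muffs and the x axis of rail, either way round below 0.45 rad and contact force between muffs and rail above 0.5 N and linear speed of bottle below 0.03 m/s and linear speed of muffs below 0.05 m/s); the robot touches nothing.
It fails at once if the lamp is bumped (over 3 N) (contact force between lamp and anything else above 3 N).
It fails at once if the bottle is dropped (falls free faster than 0.7 m/s, about 25 mm) (linear speed of bottle above 0.7 m/s and contact force between the fingers and bottle below 0.05 N).
It fails at once if the ear defenders are dropped (fall free faster than 0.7 m/s, about 25 mm) (linear speed of muffs above 0.7 m/s and contact force between the fingers and muffs below 0.05 N).
It fails at once if a tin in the crate is moved over 25 mm or tipped (distance of any of tin_a, tin_b, tin_c from where it was at the start of the episode above 0.025 m or angle between any of tin_a, tin_b, tin_c's own z axis and vertical above 0.3 rad).
It fails at once if another thing on the bench is moved over 25 mm or tipped (distance of any of tape_big, grinder, frame from where it was at the start of the episode above 0.025 m or angle between any of tape_big, grinder, frame's own z axis and vertical above 0.3 rad).
It also fails if it takes over 70 s, if anything falls off the work surface, if the arm or the gripper's body presses on something with over 40 N, if the wrist force passes 120 N, or if a joint passes its speed limit or range.

## Working session

There is one attempt and no reset: what is moved stays moved. The work goes in short steps, Python scripts to look and compute and a shell command to move; the robot and the scene stay as the last step left them, time stands still between calls to the robot, and variables do not carry over. Pictures are saved under pics/ and viewed, at most 10 in all, crops included, and the job is handed in when it is done.

```bash
mkdir -p pics
cat > h.py <<'E'
import numpy as np, cv2
from plant import observe, read_camera
def cloud(c):
    z=c["z_map"]; v,u=np.mgrid[:400,:640]
    P=np.stack([(u-c["cx"])/c["fx"]*z,(v-c["cy"])/c["fy"]*z,z],-1)
    W=(P-c["t"])@c["R"]; W[z==0]=np.nan
    return W
E
python3 - <<'E'
from h import *
print(observe())
for n in("scene","top"):
    c=read_camera(n); np.save(n+".npy",c,allow_pickle=True)
    cv2.imwrite(f"pics/{n}0.png",c["color"][...,::-1])
    print(n,c["R"].round(3).tolist(),c["t"],c["fx"])
E
```

```text
{'clock': 0.0, 'qpos': array([ 1.16541903e+00,  1.24524065e-01,  1.65165212e+00, -3.32525704e-06,
        1.36749145e+00, -8.26147308e-02]), 'qvel': array([-1.06885790e-03,  9.62440536e-04, -8.76845168e-04,  2.70766256e-04,
       -8.48006831e-05, -9.17019849e-04]), 'effort': array([-3.05870763e-04, -4.17616403e+01, -3.59925377e+01,  7.73799350e-02,
        4.93691058e-02, -1.88087738e-04]), 'eef_pos': array([0.20594782, 0.61581326, 0.19978774]), 'ee_rot': array([ 1.60681276e-01,  9.87005801e-01, -1.00715071e-03, -2.49058676e-04]), 'wrist_force': array([ 0.29899198, -0.62351677, -0.72378976]), 'wrist_torque': array([-0.03542582,  0.01913406, -0.04014141]), 'grasp_force': 0.0, 'width': 0.09469233637426577}
scene [[0.812, 0.584, -0.003], [0.523, -0.73, -0.44], [-0.259, 0.355, -0.898]] [-0.40641619 -0.18606643  1.40495231] 411.7515116335504
top [[0.012, -1.0, -0.0], [-0.991, -0.012, -0.136], [0.136, 0.002, -0.991]] [0.00193936 0.50886531 1.0831616 ] 382.4927415375927
```

View pics/scene0.png

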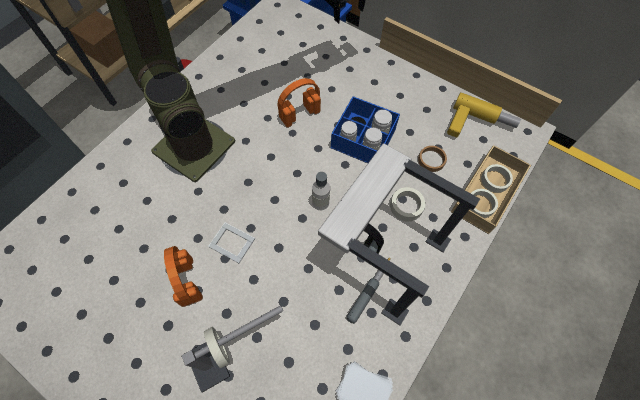

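View pics/top0.png

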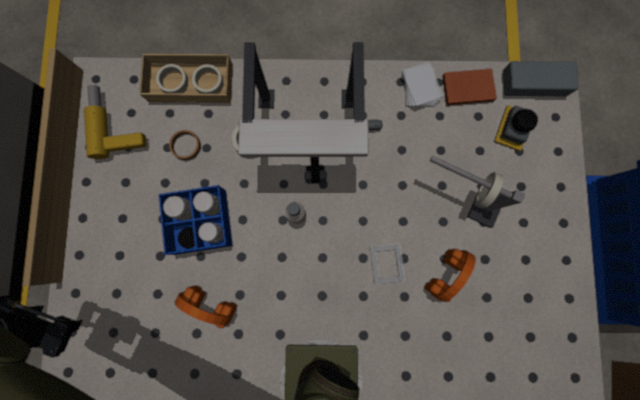

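The scene picture shows the bottle at (320,190), the crate at (365,128), the lamp at (370,195), the black muffs peeking out near (372,238), and the stand at (230,335). In the top picture the bottle is at (295,212), the free cell with the black pad at (185,238), the muffs' near side at (315,168), and the bar runs from (432,158) to (520,198).

Run:
```python
from h import *
T=np.load("top.npy",allow_pickle=True).item();S=np.load("scene.npy",allow_pickle=True).item()
wt,ws=cloud(T),cloud(S)
def st(n,W,m):
    P=W[m]; P=P[~np.isnan(P[:,0])]
    if len(P)<4: print(n,len(P));return
    r=cv2.minAreaRect((P[:,:2]*1000).astype(np.float32))
    print(n,len(P),"mid",((P.min(0)+P.max(0))/2).round(4),"med",np.median(P,0).round(4),"z",P[:,2].min().round(3),P[:,2].max().round(3),"rect",np.round(r[0],1),np.round(r[1],1),round(r[2],1))
def box(W,b): 
    m=np.zeros((400,640),bool);m[b[1]:b[3],b[0]:b[2]]=1;return m
for nm,W,C,bs in(("top",wt,T,dict(bottle=(280,195,312,230),crate=(150,178,240,260),lamp=(225,115,380,162),muff=(255,158,360,190),bar=(425,150,530,230))),
           ("scene",ws,S,dict(bottle=(305,165,335,215),crate=(325,90,405,165),lamp=(315,145,412,252),muff=(345,215,400,275),bar=(175,300,290,395)))):
    B={k:box(W,v) for k,v in bs.items()}; z=W[...,2]; g=C["color"].astype(int).sum(-1)
    st(nm+" cap",W,B["bottle"]&(z>.155)); st(nm+" body",W,B["bottle"]&(z>.03)&(z<.1))
    st(nm+" crate",W,B["crate"]&(z>.07)&(z<.09)&(C["color"][...,2]>C["color"][...,0]+40.))
    st(nm+" crateblack",W,B["crate"]&(z<.03)&(g<110))
    st(nm+" lamp",W,B["lamp"]&(z>.27)&(g>300))
    st(nm+" muffall",W,B["muff"]&(z>.03)&(z<.25)&(g<250)); st(nm+" mufftop",W,B["muff"]&(z>.13)&(z<.2))
    st(nm+" bar",W,B["bar"]&(z>.165)&(z<.187)); st(nm+" post",W,B["bar"]&(z>.188)&(z<.21))
    st(nm+" tape",W,B["bar"]&(z>.2))
for nm,C,(a,b,c,d) in(("t",T,(225,110,545,270)),("s",S,(300,130,460,340))):
    cv2.imwrite(f"pics/crop_{nm}.png",cv2.resize(C["color"][b:d,a:c,::-1],None,fx=2.5,fy=2.5,interpolation=cv2.INTER_CUBIC))
```

```text
top cap 127 mid [0.4759 0.0799 0.1678] med [0.4755 0.0791 0.1723] z 0.158 0.177 rect [475.9  80. ] [31.1 28.3] 1.0
top body 45 mid [0.4662 0.0731 0.0647] med [0.454  0.0646 0.0672] z 0.031 0.098 rect [461.4  68.6] [16.9 49.2] 37.6
top crate 747 mid [0.4523 0.3656 0.0799] med [0.4503 0.3636 0.0812] z 0.07 0.09 rect [452.2 366.5] [169.7 170.7] 9.5
top crateblack 687 mid [0.4498 0.3606 0.0137] med [0.4172 0.3995 0.0098] z -0.003 0.03 rect [445.  364.5] [179.5 168.9] 9.3
top lamp 4427 mid [0.6289 0.0511 0.2902] med [0.6276 0.0505 0.2904] z 0.285 0.295 rect [628.9  51.1] [ 83.1 298.1] 0.6
top muffall 417 mid [0.5894 0.0268 0.094 ] med [0.5848 0.0272 0.0822] z 0.03 0.158 rect [589.2  27. ] [46.4 60.5] 1.0
top mufftop 123 mid [0.5954 0.0273 0.1441] med [0.5974 0.0272 0.1448] z 0.13 0.158 rect [595.4  27.2] [21.6 33.5] 89.8
top bar 677 mid [ 0.5541 -0.3818  0.1763] med [ 0.5568 -0.399   0.1812] z 0.166 0.187 rect [ 546.8 -381.2] [240.7  86.5] 76.8
top post 259 mid [ 0.5268 -0.4594  0.1935] med [ 0.5202 -0.4431  0.1927] z 0.188 0.199 rect [ 519.5 -459.5] [81.6 51.7] 63.5
top tape 0
scene cap 
[... 400 characters left out ...]
122 0.4129 0.0151] z -0.001 0.03 rect [449.  361.5] [153.8 173.8] 9.2
scene lamp 3752 mid [0.6288 0.0481 0.2829] med [0.6294 0.0355 0.2888] z 0.271 0.295 rect [628.9  48.2] [ 85.8 300.2] 0.5
scene muffall 333 mid [0.6873 0.0287 0.1051] med [0.687  0.0265 0.1227] z 0.051 0.159 rect [687.7  27.1] [32.6 59.4] 83.8
scene mufftop 148 mid [0.6803 0.0283 0.1445] med [0.6793 0.0274 0.148 ] z 0.13 0.159 rect [680.2  28.4] [45.1 25.1] 1.7
scene bar 836 mid [ 0.553  -0.3906  0.176 ] med [ 0.5598 -0.4073  0.1802] z 0.165 0.187 rect [ 566.9 -393.8] [237.2  84.1] 53.2
scene post 297 mid [ 0.5265 -0.4639  0.1927] med [ 0.5211 -0.4479  0.192 ] z 0.188 0.197 rect [ 521.7 -464.6] [81.  46.3] 64.3
scene tape 0
```

View pics/crop_s.png

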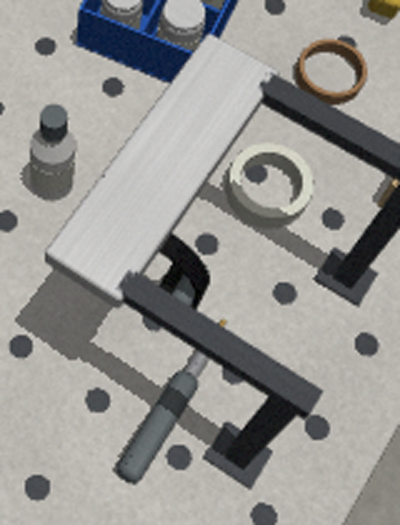

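The crop shows the muffs' far headband side at about (185,275) behind the lamp head and in line with it. The bottle at (52,150) is clear of the lamp.

Run:
```python
from h import *
T=np.load("top.npy",allow_pickle=True).item();S=np.load("scene.npy",allow_pickle=True).item()
for n,C,bx in(("top",T,dict(b=(280,195,312,230),p=(165,220,205,255),r=(425,150,530,230))),("scene",S,dict(b=(305,165,335,200),p=(325,90,405,165),r=(175,295,290,395)))):
    W=cloud(C);print(n,"cam",(-C["R"].T@C["t"]).round(3))
    f=lambda k:W[bx[k][1]:bx[k][3],bx[k][0]:bx[k][2]].reshape(-1,3)
    g=lambda k:C["color"][bx[k][1]:bx[k][3],bx[k][0]:bx[k][2]].reshape(-1,3).astype(int)
    P=f("b");q=P[(P[:,2]>.167)&(P[:,2]<.18)];print("cap",q.mean(0).round(4),q.min(0).round(3),q.max(0).round(3),len(q))
    P=f("p");G=g("p");q=P[(P[:,2]<.016)&(P[:,2]>-.01)&(G.max(1)<70)&(np.hypot(P[:,0]-.404,P[:,1]-.4)<.045)]
    print("pad",q.mean(0).round(4),q.min(0).round(3),q.max(0).round(3),len(q))
    P=f("r");q=P[(P[:,2]>.176)&(P[:,2]<.19)&(P[:,1]>-.37)]
    L=cv2.fitLine(q[:,:2].astype(np.float32),cv2.DIST_HUBER,0,.01,.01).ravel();d=L[:2]*np.sign(L[1])
    a=P[(P[:,2]>.166)&(P[:,2]<.19)];s=(a[:,:2]-L[2:])@d;off=(a[:,:2]-L[2:])@[d[1],-d[0]]
    e=s[abs(off)<.012].max();end=L[2:]+e*d
    print("bar z99",np.percentile(q[:,2],97).round(4),"dir",d.round(4),"yaw",np.degrees(np.arctan2(-d[0],d[1])).round(2),"end",end.round(4),"mid80",(end-.08*d).round(4),len(q))
    Q=P[(P[:,2]>.19)&(P[:,2]<.2)];sq=(Q[:,:2]-L[2:])@d-e;print("s of z>.19 rel end",np.percentile(sq,[2,25,50,75,98]).round(3))
```

```text
top cam [0.357 0.006 1.142]
cap [0.4759 0.08   0.1722] [0.46  0.066 0.167] [0.492 0.094 0.177] 121
pad [0.4072 0.4064 0.0083] [ 0.362  0.356 -0.001] [0.447 0.443 0.016] 357
bar z99 0.1852 dir [0.4308 0.9024] yaw -25.52 end [ 0.6091 -0.2733] mid80 [ 0.5746 -0.3455] 246
s of z>.19 rel end [-0.246 -0.235 -0.222 -0.176 -0.166]
scene cam [ 0.791 -0.398  1.179]
cap [0.4758 0.0759 0.1705] [0.46  0.061 0.167] [0.491 0.091 0.174] 86
pad [0.4007 0.4225 0.0076] [ 0.375  0.408 -0.001] [0.427 0.442 0.016] 74
bar z99 0.184 dir [0.431  0.9023] yaw -25.53 end [ 0.6097 -0.2785] mid80 [ 0.5752 -0.3507] 267
s of z>.19 rel end [-0.245 -0.235 -0.224 -0.177 -0.166]
```

```bash
cat >> h.py <<'E'
from scipy.spatial.transform import Rotation as Ro
def pose(yaw,tilt):  # tilt from straight down toward forward, deg
    return Ro.from_euler('z',yaw,degrees=True)*Ro.from_euler('y',-tilt,degrees=True)*Ro.from_quat([0,1,0,0])
def row(p,R,p0=None,R0=None):
    o=observe(); p0=o["eef_pos"] if p0 is None else np.array(p0); R0=Ro.from_quat(o["ee_rot"]) if R0 is None else R0
    s=R0.inv().apply(np.array(p)-p0)/.75; r=(R0.inv()*R).as_rotvec()/(np.pi/4)
    return np.r_[s,r].round(4).tolist()
E
python3 - <<'E'
from h import *
print(pose(0,45).as_matrix().round(2))
R=pose(0,0)
print(row([.476,.078,.24],R));
for p in([.476,.078,.153],):print(row(p,R,[.476,.078,.24],R))
E
```

```text
[[-0.71  0.    0.71]
 [ 0.    1.    0.  ]
 [-0.71  0.   -0.71]]
[-0.5689, -0.566, -0.0525, -0.0023, -0.0006, -0.411]
[0.0, 0.0, 0.116, 0.0, 0.0, 0.0]
```

```bash
python3 -m pendant '[[[-0.05,-0.05,-0.05,0,0,-0.1],[-0.1,-0.1,-0.0525,0,0,-0.2],[-0.15,-0.15,-0.0525,0,0,-0.3],[-0.2,-0.2,-0.0525,0,0,-0.41],[-0.26,-0.26,-0.0525,0,0,-0.411],[-0.32,-0.32,-0.0525,0,0,-0.411],[-0.38,-0.38,-0.0525,0,0,-0.411],[-0.44,-0.44,-0.0525,0,0,-0.411],[-0.5,-0.5,-0.0525,0,0,-0.411],[-0.55,-0.55,-0.0525,0,0,-0.411],[-0.569,-0.566,-0.0525,-0.002,0,-0.411],[-0.569,-0.566,-0.0525,-0.002,0,-0.411]]]' 1
python3 -m pendant '[[[0,0,0,0,0,0],[0,0,0,0,0,0],[0,0,0,0,0,0]]]'
python3 - <<'E'
from h import *
c=read_camera("wrist");W=cloud(c);z=W[...,2]
m=(z>.165)&(z<.18)&(np.hypot(W[...,0]-.476,W[...,1]-.078)<.05)
P=W[m];print(len(P),P.mean(0) if len(P) else 0)
cv2.imwrite("pics/w1.png",c["color"][...,::-1])
print(row([.476,.078,.153],pose(0,0)))
E
```

```text
clock: 1.6
eef_pos: [0.4763, 0.078, 0.2399]
ee_rot: [0.001, 1.0, 0.001, -0.0]
wrist_force: [-0.8, 0.3, -0.7]
width: 0.0952
grasp_force: 0.0
clock: 1.98
eef_pos: [0.4759, 0.0795, 0.2405]
ee_rot: [-0.001, 1.0, 0.001, 0.0]
wrist_force: [-0.4, 0.1, 0.0]
width: 0.0949
grasp_force: 0.0
1122 [0.47344141 0.07771756 0.17253352]
[0.0001, -0.0019, 0.1167, 0.002, 0.0005, 0.002]
```

View pics/w1.png

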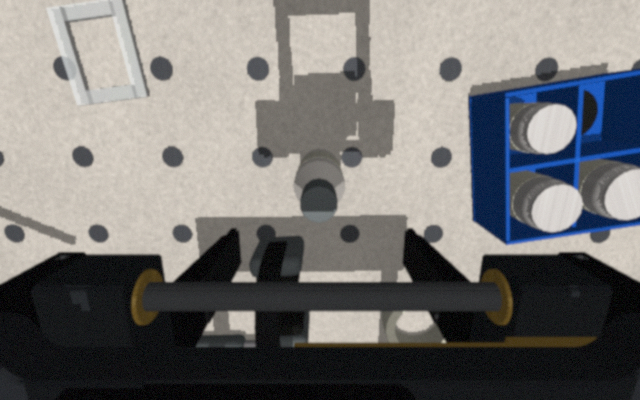

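The wrist view shows the bottle cap at (318,197), between the fingers. The crate is to the right, with the free cell and black pad at (590,108).

```bash
python3 -m pendant '[[[0,0,0.03,0,0,0],[0,0,0.06,0,0,0],[0,0,0.09,0,0,0],[0,0,0.116,0,0,0],[0,0,0.116,0,0,0],[0,0,0.116,0,0,0]]]' 1
python3 -m pendant '[[[0,0,0,0,0,0],[0,0,0,0,0,0],[0,0,0,0,0,0],[0,0,0,0,0,0],[0,0,0,0,0,0],[0,0,0,0,0,0],[0,0,0,0,0,0]]]' 0 30
python3 -m pendant '[[[0,0,-0.03,0,0,0],[0,0,-0.08,0,0,0],[0,0,-0.13,0,0,0],[0,0,-0.18,0,0,0],[0,0,-0.21,0,0,0],[0,0,-0.21,0,0,0],[0,0,-0.21,0,0,0]]]'
python3 - <<'E'
from h import *
o=observe();print(o["width"],o["grasp_force"],row([.4045,.399,.31],pose(0,0)))
c=read_camera("top");W=cloud(c);z=W[...,2];C=c["color"].astype(int)
m=(C.max(-1)<60)&(abs(z-.008)<.012)&(np.hypot(W[...,0]-.404,W[...,1]-.4)<.045);m[:220]=0
P=W[m];print("pad",len(P),P.mean(0),cv2.minAreaRect((P[:,:2]*1000).astype(np.float32)))
E
```

```text
clock: 2.78
eef_pos: [0.4768, 0.0787, 0.1543]
ee_rot: [-0.0, 1.0, 0.001, 0.001]
wrist_force: [-0.1, 0.6, 0.0]
width: 0.0949
grasp_force: 0.0
clock: 3.65
eef_pos: [0.4763, 0.0785, 0.1534]
ee_rot: [-0.0, 1.0, 0.001, 0.0]
wrist_force: [0.5, -0.2, 0.7]
width: 0.0309
grasp_force: 30.2
clock: 4.53
eef_pos: [0.4756, 0.0783, 0.3089]
ee_rot: [0.0, 1.0, 0.001, -0.001]
wrist_force: [-0.1, 0.3, -2.7]
width: 0.0302
grasp_force: 30.0
0.030196777043733945 29.992839843034744 [0.0948, 0.4276, -0.0006, 0.0017, -0.0034, -0.0]
pad 308 [0.40542985 0.40651276 0.00863535] ((400.874267578125, 412.3837890625), (83.73295593261719, 57.22577667236328), 10.515680313110352)
```

```bash
python3 -m pendant '[[[0.01,0.04,0,0,0,0],[0.02,0.09,0,0,0,0],[0.03,0.14,0,0,0,0],[0.04,0.19,0,0,0,0],[0.05,0.24,0,0,0,0],[0.06,0.29,0,0,0,0],[0.075,0.34,0,0,0,0],[0.09,0.39,0,0,0,0],[0.095,0.42,0,0,0,0],[0.095,0.428,0,0,0,0],[0.095,0.428,0,0,0,0],[0.095,0.428,0,0,0,0]]]'
python3 - <<'E'
from h import *
c=read_camera("wrist");W=cloud(c);z=W[...,2];C=c["color"].astype(int)
m=(abs(z-.085)<.004)&(C[...,2]>C[...,0]+40);P=W[m]
a=np.radians(9.5);d=P[:,:2]-[.4045,.399];x=d@[np.cos(a),np.sin(a)];y=d@[-np.sin(a),np.cos(a)]
print("x hist",np.histogram(x*1000,bins=np.arange(-60,150,5)));print("y",np.histogram(y*1000,bins=np.arange(-150,60,5)))
cv2.imwrite("pics/w2.png",c["color"][...,::-1]);print(observe()["eef_pos"])
E
```

```text
clock: 6.08
eef_pos: [0.4055, 0.3984, 0.3114]
ee_rot: [0.001, 1.0, 0.001, 0.0]
wrist_force: [0.8, 0.6, -2.2]
width: 0.0305
grasp_force: 30.0
x hist (array([  0,   0,   0, 498,  69,  30,  30,  28,  28,  28,  28,  31,  31,
        32,  32,  29,  30,  28,  31,  27,  28,  27,  27,  29,  26,  29,
        25,  25,  28,  26,  25,  26,   9,   1,   0,   0,   9,   1,   0,
         0,   0]), array([-60, -55, -50, -45, -40, -35, -30, -25, -20, -15, -10,  -5,   0,
         5,  10,  15,  20,  25,  30,  35,  40,  45,  50,  55,  60,  65,
        70,  75,  80,  85,  90,  95, 100, 105, 110, 115, 120, 125, 130,
       135, 140, 145]))
y (array([  0,   0,   0,   0,  71, 367,  17,  15,  16,  17,  14,  17,  14,
        17,  15,  15,  16,  17,  24,  18,  15,  16,  16,  17,  16,  16,
        15,  16,  17,  17,  17,  16,  16,  15,  17,  16,  17,  90, 316,
         0,   0]), array([-150, -145, -140, -135, -130, -125, -120, -115, -110, -105, -100,
        -95,  -90,  -85,  -80,  -75,  -70,  -65,  -60,  -55,  -50,  -45,
        -40,  -35,  -30,  -25,  -20,  -15,  -10,   -5,    0,    5,   10,
         15,   20,   25,   30,   35,   40,   45,   50,   55]))
[0.40549117 0.39843324 0.31151682]
```

View pics/w2.png

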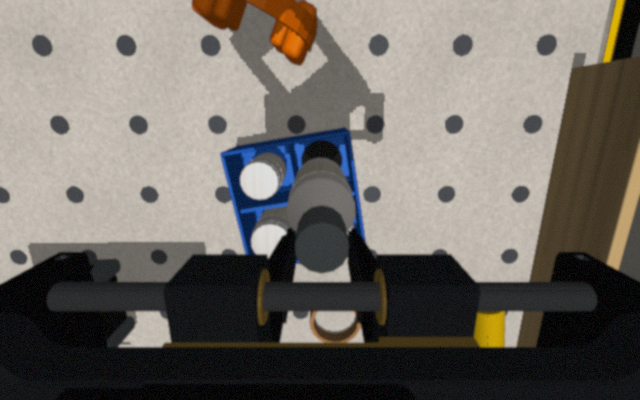

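The picture shows the held bottle over the free cell, with the pad visible at (320,152). The wall positions confirm the cell centre to about 1 mm.

```bash
python3 -m pendant '[[[0.001,0,0.03,0,0,0],[0.001,0,0.065,0,0,0],[0.001,0,0.1,0,0,0],[0.001,0,0.135,0,0,0],[0.001,0,0.165,0,0,0],[0.001,0,0.185,0,0,0],[0.001,0,0.195,0,0,0],[0.001,0,0.198,0,0,0],[0.001,0,0.199,0,0,0],[0.001,0,0.2,0,0,0],[0.001,0,0.2,0,0,0],[0.001,0,0.2,0,0,0]]]'
python3 -c "
from plant import observe;o=observe();print(o['eef_pos'],o['wrist_force'])"
```

```text
clock: 7.62
eef_pos: [0.4044, 0.3997, 0.1617]
ee_rot: [-0.0, 1.0, 0.001, 0.0]
wrist_force: [-0.4, -0.6, -3.1]
width: 0.0301
grasp_force: 30.0
[0.40440349 0.39968256 0.16171756] [-0.38639478 -0.61950669 -3.13724119]
```

Still carrying its weight, so I'll ease down until contact, then release.

```bash
python3 -m pendant '[[[0,0,0.001,0,0,0],[0,0,0.002,0,0,0],[0,0,0.002,0,0,0],[0,0,0.002,0,0,0]]]'
```

```text
clock: 8.12
eef_pos: [0.405, 0.4, 0.1614]
ee_rot: [0.0, 1.0, 0.001, 0.001]
wrist_force: [-0.0, -1.5, 5.5]
width: 0.0303
grasp_force: 30.0
```

```bash
python3 -m pendant '[[[0,0,0,0,0,0],[0,0,0,0,0,0],[0,0,0,0,0,0],[0,0,0,0,0,0],[0,0,0,0,0,0],[0,0,0,0,0,0]]]' 1
python3 -m pendant '[[[0,0,-0.03,0,0,0],[0,0,-0.08,0,0,0],[0,0,-0.13,0,0,0],[0,0,-0.18,0,0,0],[0,0,-0.18,0,0,0],[0,0,-0.18,0,0,0]]]'
python3 - <<'E'
from h import *
c=read_camera("top");W=cloud(c);z=W[...,2]
m=(z>.16)&(z<.2)&(np.hypot(W[...,0]-.404,W[...,1]-.4)<.05);P=W[m];print(len(P),P.mean(0) if len(P) else 0)
print(row([.42,.0275,.26],pose(0,45)))
E
```

```text
clock: 8.88
eef_pos: [0.4043, 0.3996, 0.1599]
ee_rot: [0.0, 1.0, 0.001, 0.0]
wrist_force: [0.1, -1.1, 0.2]
width: 0.0848
grasp_force: 0.0
clock: 9.62
eef_pos: [0.404, 0.3991, 0.2938]
ee_rot: [0.0, 1.0, 0.0, -0.0]
wrist_force: [0.4, 0.7, -0.7]
width: 0.0953
grasp_force: 0.0
106 [0.40280209 0.39393037 0.17672271]
[-0.0218, -0.4952, 0.0441, -0.0003, -1.0024, 0.0001]
```

```bash
python3 -m pendant '[[[0,-0.05,0,0,0,0],[0,-0.1,0,0,-0.1,0],[0,-0.15,0,0,-0.2,0],[0,-0.2,0,0,-0.3,0],[-0.01,-0.25,0.01,0,-0.45,0],[-0.01,-0.3,0.02,0,-0.6,0],[-0.02,-0.35,0.03,0,-0.75,0],[-0.022,-0.4,0.04,0,-0.9,0],[-0.022,-0.45,0.044,0,-1,0],[-0.022,-0.495,0.044,0,-1,0],[-0.022,-0.495,0.044,0,-1,0],[-0.022,-0.495,0.044,0,-1,0]]]'
python3 - <<'E'
from h import *
c=read_camera("wrist");np.save("w3.npy",c,allow_pickle=True);W=cloud(c);z=W[...,2];C=c["color"].astype(int)
cv2.imwrite("pics/w3.png",c["color"][...,::-1]);print(observe()["qpos"].round(2))
m=(z>.03)&(z<.2)&(W[...,0]>.55)&(W[...,0]<.74)&(abs(W[...,1]-.03)<.06)&(C.max(-1)<120)
for lo in np.arange(.03,.17,.01):
    P=W[m&(z>=lo)&(z<lo+.01)]
    if len(P)>5:print(lo.round(2),len(P),P.min(0).round(3)[:2],P.max(0).round(3)[:2],P.mean(0).round(3)[:2])
E
```

```text
clock: 11.18
eef_pos: [0.4448, 0.0316, 0.2605]
ee_rot: [0.001, 0.927, -0.0, 0.375]
wrist_force: [-0.3, 1.0, -0.8]
width: 0.0949
grasp_force: 0.0
[-0.09 -1.02  2.49  0.08  0.91 -1.69]
0.03 290 [ 0.565 -0.008] [0.691 0.06 ] [0.597 0.029]
0.04 351 [ 0.564 -0.007] [0.693 0.06 ] [0.594 0.028]
0.05 371 [ 0.563 -0.008] [0.694 0.06 ] [0.597 0.027]
0.06 392 [ 0.563 -0.008] [0.693 0.059] [0.595 0.027]
0.07 706 [ 0.564 -0.008] [0.71  0.059] [0.609 0.03 ]
0.08 337 [ 0.563 -0.005] [0.711 0.058] [0.598 0.027]
0.09 160 [0.564 0.01 ] [0.71  0.042] [0.578 0.024]
0.1 160 [0.565 0.011] [0.709 0.042] [0.578 0.024]
0.11 204 [0.566 0.011] [0.704 0.042] [0.577 0.024]
0.12 195 [0.572 0.012] [0.7   0.041] [0.58  0.024]
0.13 218 [0.578 0.012] [0.693 0.041] [0.586 0.024]
0.14 251 [0.585 0.012] [0.681 0.041] [0.596 0.025]
0.15 346 [0.599 0.013] [0.672 0.039] [0.617 0.026]
0.16 163 [0.624 0.015] [0.654 0.039] [0.638 0.027]
```

View pics/w3.png

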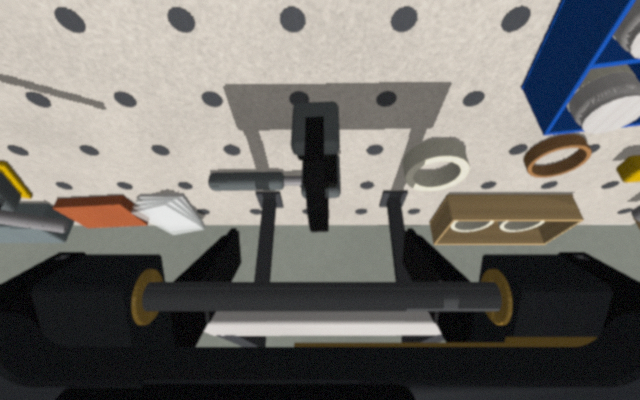

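The wrist view shows the muffs' headband edge-on at about (316,165), square to the tool and centred, with the lamp edge at (320,325) behind the fingers. The joint-2 limit held the tool at x 0.445. I'll go to a pre-grasp point first and verify.

Run:
```python
from h import *
o=observe();print(row([.5095,.0268,.2125],pose(0,45)))
```

```text
[-0.0168, -0.0073, 0.1064, -0.0005, -0.0191, -0.0005]
```

```bash
python3 -m pendant '[[[0,-0.003,0.03,0,-0.01,0],[-0.01,-0.007,0.06,0,-0.02,0],[-0.017,-0.007,0.09,0,-0.02,0],[-0.017,-0.007,0.106,0,-0.02,0],[-0.017,-0.007,0.106,0,-0.02,0],[-0.017,-0.007,0.106,0,-0.02,0]]]' 1
python3 - <<'E'
from h import *
o=observe();print(o["qpos"].round(3),row([.5895,.0268,.1325],pose(0,45)))
E
```

```text
clock: 11.98
eef_pos: [0.5095, 0.0275, 0.2142]
ee_rot: [-0.0, 0.923, -0.0, 0.384]
wrist_force: [0.1, 1.0, -0.4]
width: 0.095
grasp_force: 0.0
[-0.09  -0.766  2.463  0.104  0.661 -1.718] [0.002, -0.001, 0.1524, 0.0004, 0.0031, 0.0009]
```

```bash
python3 -m pendant '[[[0,-0.001,0.03,0,0,0],[0.001,-0.001,0.06,0,0,0],[0.002,-0.001,0.09,0,0,0],[0.002,-0.001,0.12,0,0,0],[0.002,-0.001,0.14,0,0,0],[0.002,-0.001,0.152,0,0,0],[0.002,-0.001,0.152,0,0,0],[0.002,-0.001,0.152,0,0,0]]]'
python3 - <<'E'
from h import *
o=observe();print(o["qpos"].round(3),o["wrist_force"])
E
```

```text
clock: 12.98
eef_pos: [0.5895, 0.0253, 0.1332]
ee_rot: [0.001, 0.923, -0.001, 0.384]
wrist_force: [-0.4, 0.2, 0.3]
width: 0.095
grasp_force: 0.0
[-0.075 -0.386  2.386  0.148  0.358 -1.762] [-0.42982427  0.22308431  0.32832404]
```

```bash
python3 -m pendant '[[[0,0,0,0,0,0],[0,0,0,0,0,0],[0,0,0,0,0,0],[0,0,0,0,0,0],[0,0,0,0,0,0],[0,0,0,0,0,0],[0,0,0,0,0,0],[0,0,0,0,0,0]]]' 0 55
python3 -m pendant '[[[-0.007,0,-0.007,0,0,0],[-0.013,0,-0.013,0,0,0],[-0.013,0,-0.013,0,0,0],[-0.013,0,-0.013,0,0,0]]]'
python3 - <<'E'
from h import *
o=observe();print(o["qpos"].round(3),o["wrist_force"],o["wrist_torque"])
for n in("wrist","scene"):
    c=read_camera(n);cv2.imwrite(f"pics/g_{n}.png",c["color"][...,::-1]);W=cloud(c);z=W[...,2]
    m=(z>.1)&(z<.2)&(abs(W[...,1]-.027)<.02)&(W[...,0]>.6)&(W[...,0]<.73)
    P=W[m]
    if len(P)<6: print(n,len(P));continue
    from scipy.optimize import least_squares
    f=least_squares(lambda q:np.hypot(P[:,0]-q[0],P[:,2]-q[1])-.074,[.637,.1],loss='soft_l1',f_scale=.003);print(n,len(P),f.x,P.max(0))
E
```

```text
clock: 13.98
eef_pos: [0.5894, 0.0252, 0.1323]
ee_rot: [0.001, 0.923, -0.0, 0.384]
wrist_force: [-0.4, 0.6, 0.4]
width: 0.0201
grasp_force: 0.0
clock: 14.48
eef_pos: [0.5894, 0.0252, 0.1463]
ee_rot: [0.001, 0.923, -0.0, 0.384]
wrist_force: [0.1, -0.9, 0.9]
width: 0.0006
grasp_force: 0.0
[-0.075 -0.407  2.376  0.137  0.39  -1.749] [ 0.06963338 -0.89419238  0.9211991 ] [0.00432462 0.45787062 0.04421918]
wrist 19 [0.63529108 0.08392816] [0.70831313 0.04219918 0.1514488 ]
scene 207 [0.6413335  0.08501255] [0.71444231 0.0421092  0.16000078]
```

View pics/g_wrist.png

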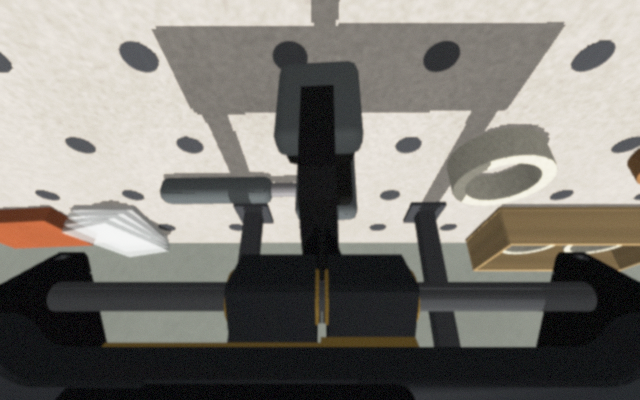

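The fingers closed on nothing. The band still stands at about (318,170) and appears unmoved. I'll compare before and after numerically, and look at where the finger pads really are.

Run:
```python
from h import *
from scipy.optimize import least_squares
S0=np.load("scene.npy",allow_pickle=True).item();S1=read_camera("scene");w0=np.load("w3.npy",allow_pickle=True).item();w1=read_camera("wrist");t1=read_camera("top")
for n,c in(("s0",S0),("s1",S1),("w0",w0),("w1",w1),("t1",t1)):
    W=cloud(c);z=W[...,2];m=(z>.1)&(z<.165)&(abs(W[...,1]-.027)<.025)&(W[...,0]>.6)&(W[...,0]<.73)
    P=W[m]
    if len(P)<6: continue
    f=least_squares(lambda q:np.hypot(P[:,0]-q[0],P[:,2]-q[1])-.073,[.637,.09],loss='soft_l1',f_scale=.003);print(n,len(P),f.x.round(4),P.min(0).round(3),P.max(0).round(3))
W=cloud(w1);v,u=400,640
for r in range(140,345,8): print(r,W[r,322].round(3),w1["color"][r,322],W[r,300].round(3))
print("cam",(-w1["R"].T@w1["t"]).round(3),w1["R"].round(2).tolist(),observe()["eef_pos"])
# project TCP and tip into picture
for k in(-.005,0,.014):
    X=observe()["eef_pos"]+Ro.from_quat(observe()["ee_rot"]).apply([0,0,k]);q=w1["R"]@X+w1["t"];print(k,q[0]/q[2]*w1["fx"]+w1["cx"],q[1]/q[2]*w1["fy"]+w1["cy"],q[2])
```

```text
s0 207 [0.6418 0.0858] [0.658 0.015 0.101] [0.714 0.043 0.159]
s1 205 [0.6419 0.0857] [0.658 0.015 0.101] [0.715 0.043 0.16 ]
w0 570 [0.6375 0.0877] [0.6   0.012 0.1  ] [0.709 0.042 0.162]
w1 18 [0.6359 0.0852] [0.6   0.012 0.1  ] [0.708 0.042 0.151]
t1 55 [0.648  0.0917] [0.6   0.017 0.145] [0.615 0.038 0.159]
140 [0.565 0.026 0.089] [ 4  5 14] [0.565 0.012 0.088]
148 [0.566 0.026 0.094] [17 14 19] [0.567 0.012 0.093]
156 [0.566 0.026 0.1  ] [22 20 15] [0.568 0.012 0.099]
164 [0.567 0.026 0.106] [20 19 21] [0.567 0.012 0.106]
172 [0.569 0.026 0.11 ] [17 16 20] [0.57  0.012 0.11 ]
180 [0.571 0.026 0.115] [23 26 22] [0.572 0.012 0.115]
188 [0.574 0.026 0.119] [25 23 24] [0.574 0.012 0.119]
196 [0.575 0.026 0.125] [24 26 27] [0.576 0.012 0.124]
204 [0.579 0.026 0.128] [21 17 20] [0.579 0.012 0.128]
212 [0.579 0.026 0.133] [26 28 26] [0.582 0.012 0.132]
220 [0.585 0.026 0.136] [24 24 25] [0.585 0.012 0.136]
228 [0.587 0.026 0.141] [22 26 27] [0.589 0.012 0.14 ]
236 [0.566 0.026 0.155] [27 25 27] [0.592 0.012 0.144]
244 [0.559 0.026 0.162] [21 22 22] [ 2.035 -0.095 -0.407]
252 [0.551 0.0
[... 255 characters left out ...]
  0.202]
292 [0.492 0.026 0.202] [44 43 46] [0.482 0.021 0.204]
300 [0.491 0.026 0.204] [59 56 59] [0.483 0.021 0.206]
308 [0.494 0.026 0.206] [57 57 58] [0.486 0.02  0.207]
316 [0.545 0.026 0.2  ] [89 92 88] [0.488 0.02  0.209]
324 [2.031 0.024 0.004] [138 141 130] [0.49 0.02 0.21]
332 [2.029 0.024 0.04 ] [142 145 136] [0.491 0.02  0.212]
340 [0.493 0.026 0.214] [87 71 39] [0.493 0.02  0.214]
cam [0.404 0.026 0.222] [[0.0, 1.0, 0.0], [0.49, -0.0, 0.87], [0.87, -0.0, -0.49]] [0.58921006 0.02519849 0.14578762]
-0.005 320.8492968975504 240.08362050714618 0.19381908922435162
0 320.8620765672856 236.92409382875545 0.19863007393267765
0.014 320.8947753691705 228.83994619058646 0.21210083111599073
```

```bash
python3 - <<'E'
from h import *
o=observe()
w1=read_camera("wrist");w0=np.load("w3.npy",allow_pickle=True).item()
for n,c,p,q in(("w3",w0,[.4448,.0316,.2605],[.001,.927,0,.375]),("now",w1,o["eef_pos"],o["ee_rot"])):
    W=cloud(c);L=Ro.from_quat(q).inv().apply((W-p).reshape(-1,3)).reshape(400,640,3)
    for x in (list(range(228,250,4))+list(range(396,420,4)) if n=="w3" else range(310,334,4)):
        col=L[:,x]; k=[(r,col[r].round(3).tolist()) for r in range(222,262,4)]
        print(n,x,k[:10:2] if n=="now" else k[::3])
    print(c["fx"],c["cy"])
E
ls
```

```text
w3 228 [(222, [-0.186, -0.227, 0.54]), (234, [0.011, -0.051, -0.023]), (246, [0.01, -0.047, -0.035]), (258, [0.004, -0.047, -0.038])]
w3 232 [(222, [-0.187, -0.218, 0.542]), (234, [0.011, -0.049, -0.022]), (246, [0.007, -0.047, -0.029]), (258, [0.001, -0.047, -0.032])]
w3 236 [(222, [-0.186, -0.208, 0.541]), (234, [0.01, -0.047, -0.021]), (246, [0.004, -0.047, -0.022]), (258, [-0.002, -0.047, -0.025])]
w3 240 [(222, [-0.187, -0.198, 0.541]), (234, [-0.649, -0.495, 1.604]), (246, [-0.704, -0.486, 1.55]), (258, [-0.007, -0.047, -0.016])]
w3 244 [(222, [-0.187, -0.189, 0.541]), (234, [-0.65, -0.472, 1.607]), (246, [-0.706, -0.463, 1.555]), (258, [-0.756, -0.453, 1.498])]
w3 248 [(222, [-0.186, -0.179, 0.541]), (234, [-0.651, -0.448, 1.609]), (246, [-0.705, -0.439, 1.552]), (258, [-0.757, -0.43, 1.5])]
w3 396 [(222, [-0.137, 0.147, 0.405]), (234, [-0.156, 0.145, 0.388]), (246, [-0.173, 0.141, 0.369]), (258, [-0.19, 0.139, 0.354])]
w3 400 [(222, [-0.138, 0.155, 0.407]), (234, [-0.156, 0.152, 0.388]), (246, [-0.173, 0.149, 0.369]), (258, [-0.19, 0.146, 0.353])]
w3 404 [(222, [-0.186, 0.2, 
[... 879 characters left out ...]
008, -0.002, 0.004]), (230, [0.012, -0.002, -0.018]), (238, [0.011, -0.001, -0.029]), (246, [0.012, -0.001, -0.04]), (254, [0.01, -0.001, -0.046])]
now 322 [(222, [0.009, 0.001, 0.003]), (230, [0.004, 0.001, 0.003]), (238, [0.01, 0.001, -0.026]), (246, [0.01, 0.001, -0.036]), (254, [0.01, 0.001, -0.046])]
now 326 [(222, [0.009, 0.003, 0.003]), (230, [0.012, 0.003, -0.018]), (238, [0.012, 0.003, -0.03]), (246, [0.012, 0.003, -0.04]), (254, [0.012, 0.003, -0.049])]
now 330 [(222, [0.009, 0.006, 0.003]), (230, [0.003, 0.006, 0.004]), (238, [0.011, 0.005, -0.029]), (246, [0.012, 0.005, -0.04]), (254, [0.035, 0.003, -0.097])]
316.7677647101578 199.29958207848028
h.py
pics
scene.npy
top.npy
w3.npy
```

The wrist depth shows the real fingertips about 15 mm behind the TCP reading, not 14 mm ahead, so the fingers closed short of the strap. I'll back off, use a 35° tilt (joint 5 was near its limit), and go about 30 mm deeper.

Run:
```python
from h import *
R=pose(0,35);print(row([.5747,.0268,.1631],R));print(row([.6091,.0268,.114],R,[.5747,.0268,.1631],R))
```

```text
[-0.0026, 0.0021, -0.03, -0.0018, 0.2243, -0.0016]
[-0.0, 0.0, 0.0799, 0.0, 0.0, 0.0]
```

```bash
python3 -m pendant '[[[0,0.002,-0.02,0,0.05,0],[-0.002,0.002,-0.03,0,0.15,0],[-0.0026,0.002,-0.03,0,0.224,0],[-0.0026,0.002,-0.03,0,0.224,0],[-0.0026,0.002,-0.03,0,0.224,0],[-0.0026,0.002,-0.03,0,0.224,0],[-0.0026,0.002,-0.03,0,0.224,0],[-0.0026,0.002,-0.03,0,0.224,0],[-0.0026,0.002,-0.03,0,0.224,0]]]' 1 55
python3 - <<'E'
from h import *
o=observe();print(o["qpos"].round(3),row([.6091,.0268,.114],pose(0,35)))
w=read_camera("wrist");W=cloud(w);L=Ro.from_quat(o["ee_rot"]).inv().apply((W-o["eef_pos"]).reshape(-1,3))
m=(abs(L[:,0])<.02)&(abs(L[:,1])>.04)&(abs(L[:,1])<.065)&(L[:,2]<.03);Q=L[m];print("finger tip z max",np.sort(Q[:,2])[-10:].round(4),len(Q))
E
```

```text
clock: 15.9
eef_pos: [0.5748, 0.0267, 0.1633]
ee_rot: [0.001, 0.954, -0.0, 0.301]
wrist_force: [0.0, 0.8, -0.4]
width: 0.0852
grasp_force: 0.0
[-0.067 -0.396  2.276  0.061  0.652 -1.672] [0.0003, 0.0002, 0.0802, -0.0017, 0.0009, -0.0017]
finger tip z max [-0.0148 -0.0148 -0.0146 -0.0145 -0.0145 -0.0145 -0.0144 -0.0142 -0.0142
 -0.0142] 8132
```

```bash
python3 -m pendant '[[[0,0,0.02,0,0,0],[0,0,0.04,0,0,0],[0,0,0.06,0,0,0],[0,0,0.075,0,0,0],[0,0,0.08,0,0,0],[0,0,0.08,0,0,0],[0,0,0.08,0,0,0]]]' 1
python3 -m pendant '[[[0,0,0,0,0,0],[0,0,0,0,0,0],[0,0,0,0,0,0],[0,0,0,0,0,0],[0,0,0,0,0,0],[0,0,0,0,0,0],[0,0,0,0,0,0],[0,0,0,0,0,0],[0,0,0,0,0,0],[0,0,0,0,0,0]]]' 0 55
python3 -c "
from plant import observe;o=observe();print(o['qpos'].round(3),o['wrist_force'])"
```

```text
clock: 16.82
eef_pos: [0.6095, 0.0266, 0.1149]
ee_rot: [0.001, 0.953, -0.0, 0.301]
wrist_force: [0.7, 0.2, -0.7]
width: 0.0952
grasp_force: 0.0
clock: 18.08
eef_pos: [0.6091, 0.0266, 0.114]
ee_rot: [0.001, 0.954, -0.0, 0.301]
wrist_force: [-0.4, -1.5, 0.1]
width: 0.0236
grasp_force: 54.1
[-0.061 -0.237  2.246  0.068  0.523 -1.679] [-0.4108591  -1.48448352  0.06117831]
```

```bash
python3 -m pendant '[[[-0.003,0,-0.0044,0,0,0],[-0.006,0,-0.009,0,0,0],[0.002,0,-0.03,0,0,0],[0.01,0,-0.055,0,0,0],[0.018,0,-0.08,0,0,0],[0.027,0,-0.1,0,0,0],[0.027,0,-0.1,0,0,0],[0.027,0,-0.1,0,0,0]]]'
python3 - <<'E'
from h import *
from scipy.optimize import least_squares
o=observe();print(o["qpos"].round(3),o["wrist_force"],o["wrist_torque"],o["grasp_force"])
for n in("scene","wrist"):
    c=read_camera(n);W=cloud(c);z=W[...,2];m=(z>.15)&(z<.225)&(abs(W[...,1]-.027)<.022)&(W[...,0]>.6)&(W[...,0]<.67)
    P=W[m];print(n,len(P))
    if len(P)>6:
        f=least_squares(lambda q:np.hypot(P[:,0]-q[0],P[:,2]-q[1])-.073,[.577,.135],loss='soft_l1',f_scale=.003);print(f.x.round(4),P.max(0).round(3))
    cv2.imwrite(f"pics/l_{n}.png",c["color"][...,::-1])
E
```

```text
clock: 19.08
eef_pos: [0.5497, 0.0268, 0.1638]
ee_rot: [0.001, 0.954, -0.0, 0.301]
wrist_force: [-0.3, -0.2, -2.3]
width: 0.0235
grasp_force: 54.2
[-0.071 -0.471  2.326  0.063  0.678 -1.676] [-0.30503766 -0.18395523 -2.29826194] [ 0.03241747  0.58469939 -0.03332682] 54.16056626766476
scene 0
wrist 0
```

View pics/l_scene.png

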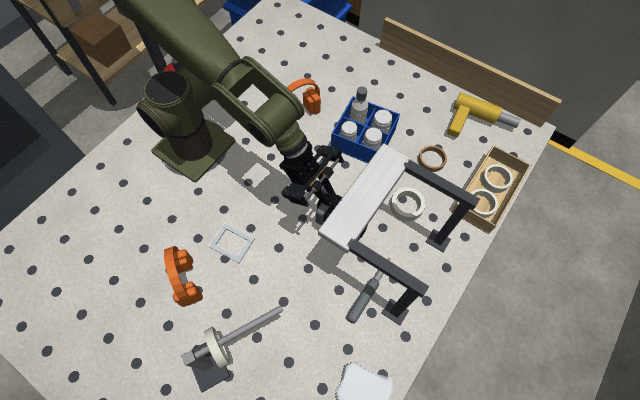

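The scene shows the muffs held at about (325,200) under the lamp's front edge, with the bottle upright in its cell at (361,102). Next I move sideways towards −y, clear of the lamp.

```bash
python3 -m pendant '[[[0,-0.02,0,0,0,0],[0,-0.055,0,0,0,0],[0,-0.09,0,0,0,0],[0,-0.125,0,0,0,0],[0,-0.16,0,0,0,0],[0,-0.195,0,0,0,0],[0,-0.23,0,0,0,0],[0,-0.265,0,0,0,0],[0,-0.3,0,0,0,0],[0,-0.325,0,0,0,0],[0,-0.325,0,0,0,0],[0,-0.325,0,0,0,0]]]'
python3 - <<'E'
from h import *
from scipy.optimize import least_squares
o=observe();print(o["qpos"].round(3),o["wrist_force"])
R=Ro.from_quat(o["ee_rot"]);p=o["eef_pos"]
for n in("scene","top"):
    c=read_camera(n);W=cloud(c);C=c["color"].astype(int)
    L=R.inv().apply((W-p).reshape(-1,3)).reshape(W.shape)
    m=(abs(W[...,1]-p[1])<.035)&(W[...,0]>p[0]+.02)&(W[...,0]<.68)&(W[...,2]>.03)&(C.max(-1)<140)
    P=W[m];print(n,len(P),P.min(0).round(3),P.max(0).round(3))
    q=P[(abs(P[:,1]-p[1])<.02)&(P[:,2]>.14)]
    f=least_squares(lambda a:np.hypot(q[:,0]-a[0],q[:,2]-a[1])-.074,[p[0]+.03,.135],loss='soft_l1',f_scale=.003)
    print("centre",f.x.round(4),len(q),"ymean",q[:,1].mean())
    a,b=P[P[:,2]>.14],P[P[:,2]<.12]
E
```

```text
clock: 20.68
eef_pos: [0.549, -0.2166, 0.1634]
ee_rot: [0.001, 0.954, -0.0, 0.301]
wrist_force: [0.7, -0.6, -1.7]
width: 0.0233
grasp_force: 54.2
[-0.649 -0.308  2.211  0.506  0.796 -2.495] [ 0.65864624 -0.56966351 -1.69187681]
scene 716 [ 0.569 -0.245  0.056] [ 0.655 -0.183  0.213]
centre [0.5799 0.1343] 410 ymean -0.21324911458644136
top 556 [ 0.569 -0.227  0.059] [ 0.654 -0.182  0.215]
centre [0.5813 0.1358] 270 ymean -0.20903806873420222
```

```bash
python3 -m pendant '[[[-0.013,0,-0.018,0,0,0],[-0.035,0,-0.05,0,0,0],[-0.06,0,-0.085,0,0,0],[-0.085,0,-0.12,0,0,0],[-0.11,0,-0.155,0,0,0],[-0.128,0,-0.182,0,0,0],[-0.128,0,-0.182,0,0,0],[-0.128,0,-0.182,0,0,0]]]'
python3 - <<'E'
from h import *
o=observe();print(o["qpos"].round(3),o["wrist_force"],o["grasp_force"]);print(row([.5535,-.321,.33],pose(-25.5,35)))
E
```

```text
clock: 21.78
eef_pos: [0.549, -0.2164, 0.3302]
ee_rot: [0.001, 0.954, -0.0, 0.3]
wrist_force: [0.4, 0.1, -2.7]
width: 0.023
grasp_force: 54.2
[-0.649 -0.418  2.011  0.404  1.076 -2.326] [ 0.42813852  0.101867   -2.74032603] 54.161947576699276
[-0.0049, -0.1394, 0.0037, 0.324, -0.0006, 0.4628]
```

```bash
python3 -m pendant '[[[0,-0.01,0,0.03,0,0.04],[-0.001,-0.03,0,0.07,0,0.1],[-0.002,-0.05,0.001,0.12,0,0.17],[-0.003,-0.07,0.002,0.17,0,0.24],[-0.004,-0.09,0.003,0.22,0,0.31],[-0.005,-0.11,0.004,0.27,0,0.39],[-0.005,-0.13,0.004,0.324,0,0.463],[-0.005,-0.139,0.004,0.324,0,0.463],[-0.005,-0.139,0.004,0.324,0,0.463],[-0.005,-0.139,0.004,0.324,0,0.463]]]'
python3 - <<'E'
from h import *
from scipy.optimize import least_squares
o=observe();print(o["qpos"].round(3),o["wrist_force"])
p=o["eef_pos"];Z=Ro.from_euler('z',-25.5,degrees=True)
for n in("scene","top"):
    c=read_camera(n);W=cloud(c);C=c["color"].astype(int)
    V=Z.inv().apply((W-[.575,-.348,.175]).reshape(-1,3)).reshape(W.shape)   # rail_mid frame
    t=Z.inv().apply(p-[.575,-.348,.175])
    m=(abs(V[...,1]-t[1])<.045)&(V[...,0]>t[0]+.03)&(V[...,0]<.12)&(V[...,2]>.03)&(C.max(-1)<140)
    P=V[m];print(n,"tcp",t.round(4),len(P),P.min(0).round(3),P.max(0).round(3))
    q=P[(abs(P[:,1]-t[1])<.02)&(P[:,2]>.115)]
    f=least_squares(lambda a:np.hypot(q[:,0]-a[0],q[:,2]-a[1])-.074,[0,.13],loss='soft_l1',f_scale=.003)
    print("centre",f.x.round(4),len(q),"y",np.percentile(q[:,1],[3,97]).round(3))
    cv2.imwrite(f"pics/r_{n}.png",c["color"][...,::-1])
c=read_camera("scene")["color"][200:400,120:400,::-1];cv2.imwrite("pics/rc.png",cv2.resize(c,None,fx=2.8,fy=2.8))
E
```

```text
clock: 23.02
eef_pos: [0.5538, -0.321, 0.3302]
ee_rot: [0.211, 0.93, -0.066, 0.293]
wrist_force: [-0.3, -0.5, -2.0]
width: 0.0235
grasp_force: 54.2
[-0.671 -0.334  1.949  0.161  0.933 -1.853] [-0.34751602 -0.47668698 -2.04324554]
scene tcp [-0.0308  0.0153  0.1552] 1024 [-0.001 -0.011  0.047] [0.075 0.051 0.204]
centre [-0.003   0.1278] 685 y [-0.002  0.032]
top tcp [-0.0308  0.0153  0.1552] 911 [-0.001  0.     0.046] [0.073 0.056 0.204]
centre [-0.0148  0.1345] 426 y [0.011 0.034]
```

View pics/rc.png

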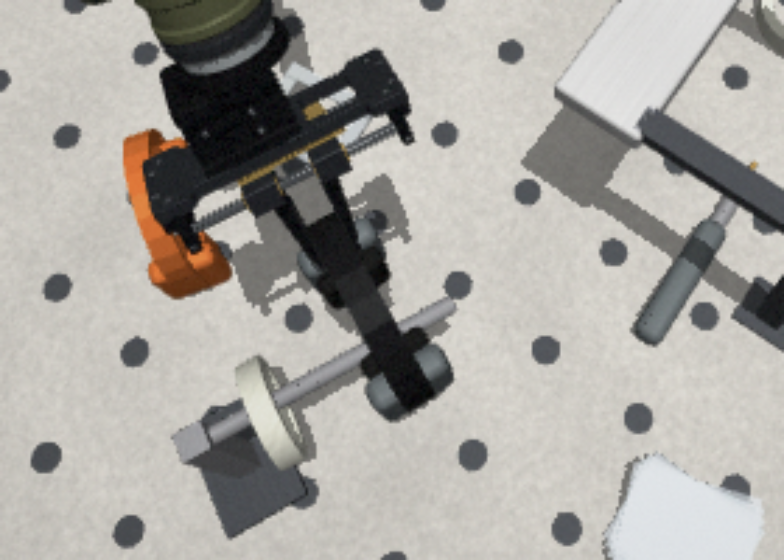

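The crop shows the muffs held over the bare bar at (390,340), square to it, with one cup on each side and the tape roll at (270,410) well clear. Lowering now.

```bash
python3 -m pendant '[[[0.01,0,0.0143,0,0,0],[0.03,0,0.043,0,0,0],[0.05,0,0.0714,0,0,0],[0.07,0,0.1,0,0,0],[0.09,0,0.1285,0,0,0],[0.11,0,0.157,0,0,0],[0.125,0,0.1785,0,0,0],[0.13,0,0.1857,0,0,0],[0.13,0,0.1857,0,0,0],[0.13,0,0.1857,0,0,0]]]'
python3 -m pendant '[[[0.003,0,0.0043,0,0,0],[0.006,0,0.0086,0,0,0],[0.009,0,0.0129,0,0,0],[0.011,0,0.0157,0,0,0],[0.011,0,0.0157,0,0,0],[0.011,0,0.0157,0,0,0]]]'
python3 -c "
from plant import observe;o=observe();print(o['qpos'].round(3),o['wrist_force'],o['wrist_torque'])"
```

```text
clock: 24.42
eef_pos: [0.5547, -0.3217, 0.1622]
ee_rot: [0.211, 0.93, -0.067, 0.295]
wrist_force: [0.3, -0.4, -2.4]
width: 0.0231
grasp_force: 54.2
clock: 25.18
eef_pos: [0.5542, -0.3213, 0.1464]
ee_rot: [0.211, 0.93, -0.066, 0.294]
wrist_force: [0.8, -0.2, -2.0]
width: 0.0234
grasp_force: 54.2
[-0.671 -0.199  2.155  0.23   0.598 -1.947] [ 0.82980114 -0.1897004  -1.99904376] [ 0.28602289  0.61051538 -0.00219692]
```

```bash
for i in 1 2 3; do python3 -m pendant '[[[0.0008,0,0.0011,0,0,0],[0.0015,0,0.0022,0,0,0],[0.0015,0,0.0022,0,0,0]]]' | grep -E 'eef_pos|force'; done
```

```text
eef_pos: [0.5541, -0.3212, 0.1442]
wrist_force: [-0.5, -0.3, -2.1]
grasp_force: 54.2
eef_pos: [0.5544, -0.3214, 0.1427]
wrist_force: [-0.6, 0.6, -0.6]
grasp_force: 54.2
eef_pos: [0.5548, -0.3216, 0.1415]
wrist_force: [-1.5, 1.5, 3.1]
grasp_force: 54.2
```

```bash
python3 -m pendant '[[[0,0,0,0,0,0],[0,0,0,0,0,0],[0,0,0,0,0,0],[0,0,0,0,0,0],[0,0,0,0,0,0],[0,0,0,0,0,0],[0,0,0,0,0,0],[0,0,0,0,0,0],[0,0,0,0,0,0],[0,0,0,0,0,0]]]' 1
python3 -m pendant '[[[0,0,-0.015,0,0,0],[0,0,-0.04,0,0,0],[0,0,-0.08,0,0,0],[0,0,-0.12,0,0,0],[0,0,-0.16,0,0,0],[0,0,-0.2,0,0,0],[0,0,-0.2,0,0,0],[0,0,-0.2,0,0,0],[0,0,-0.2,0,0,0],[0,0,-0.2,0,0,0],[0,0,-0.2,0,0,0],[0,0,-0.2,0,0,0]]]'
python3 - <<'E'
from h import *
from scipy.optimize import least_squares
Z=Ro.from_euler('z',-25.5,degrees=True)
for k in range(2):
  for n in("scene","top"):
    c=read_camera(n);W=cloud(c);C=c["color"].astype(int)
    V=Z.inv().apply((W-[.575,-.348,.175]).reshape(-1,3)).reshape(W.shape)
    m=(abs(V[...,1]-.015)<.05)&(abs(V[...,0])<.12)&(V[...,2]>-.14)&(V[...,2]<.03)&(C.max(-1)<100)
    P=V[m];q=P[(P[:,2]>-.04)]
    f=least_squares(lambda a:np.hypot(q[:,0]-a[0],q[:,2]-a[1])-.0745,[0,-.06],loss='soft_l1',f_scale=.003)
    t=q[q[:,2]>-.01];r=cv2.minAreaRect((t[:,:2]*1000).astype(np.float32))
    print(n,"ctr",f.x.round(4),"x",P[:,0].min().round(3),P[:,0].max().round(3),"ztop",P[:,2].max().round(3),"y",np.percentile(t[:,1],[3,97]).round(3),r)
c=read_camera("scene")["color"][80:390,120:420,::-1];cv2.imwrite("pics/end.png",cv2.resize(c,None,fx=1.9,fy=1.9));print(observe()["clock"])
E
```

```text
clock: 27.55
eef_pos: [0.5542, -0.3212, 0.1403]
ee_rot: [0.211, 0.93, -0.066, 0.294]
wrist_force: [-0.4, -0.9, 0.7]
width: 0.0954
grasp_force: 0.0
clock: 29.05
eef_pos: [0.4765, -0.2841, 0.2628]
ee_rot: [0.211, 0.93, -0.066, 0.293]
wrist_force: [-0.3, -0.8, -0.5]
width: 0.0951
grasp_force: 0.0
scene ctr [ 0.0009 -0.0614] x -0.07 0.076 ztop 0.017 y [0.005 0.03 ] ((1.7684154510498047, 17.14185333251953), (81.55999755859375, 102.56354522705078), 55.62160110473633)
top ctr [ 0.0003 -0.0611] x -0.076 0.072 ztop 0.018 y [-0.024  0.054] ((1.2677698135375977, 21.204288482666016), (100.47977447509766, 83.21320343017578), 40.21925735473633)
scene ctr [ 0.001  -0.0614] x -0.072 0.077 ztop 0.017 y [0.004 0.03 ] ((1.5995140075683594, 15.655265808105469), (82.13082885742188, 95.26052856445312), 53.34534454345703)
top ctr [ 0.0005 -0.0611] x -0.075 0.073 ztop 0.019 y [-0.023  0.054] ((-0.26505470275878906, 20.55010223388672), (95.62651824951172, 83.97007751464844), 41.874813079833984)
29.3
```

View pics/end.png

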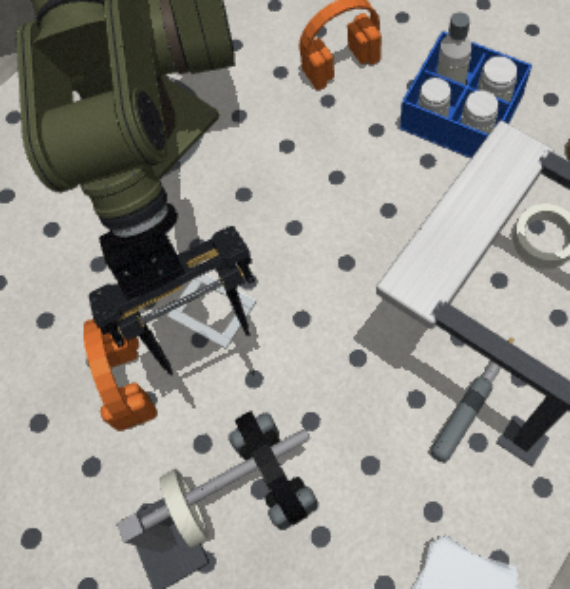

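The picture shows the muffs hanging level and square on the bare bar at (270,465), the bottle upright in the crate at (457,45), and the gripper free of everything. The band fit is centred to 1 mm and steady between readings.

```bash
python3 -c "
from plant import finish_job;print(finish_job())"
```

```text
the job is handed in; nothing more can be done
None
```

The job is handed in: the bottle stands upright on the pad in the free cell and the ear defenders hang level and square on the bare part of the bar, with the arm clear of everything; the verdict was not shown.

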